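Check a sample plate on the sloped alloy analyser

ROBOT

A 7-joint arm with a two-finger parallel gripper is mounted at the origin on the work surface. World frame = base frame: x ahead of the robot, y to its left, z up, the work surface at z = 0. Lengths are in m, angles in degrees, forces in N, time in s.
With the tool pointing down it reaches from about 0.425 to 0.875 m from the base axis. Payload 9.9 kg.
Tool frame: the origin (TCP) lies midway between the tips of the shut fingers; the grasp point (between the pads) lies 19 mm behind it; x points along the fingers, y is the direction in which the jaws open and shut, and the axes are right-handed (so a half turn about x gives the same grasp; the last joint's range is limited). The gripper opens to 85 mm and grips with 20 to 120 N. Pads are 22 mm wide; open, the fingers measure 114 mm over their backs; the gripper's body (76 mm by 85 mm) begins 54 mm behind the grasp point. The pads swing forward as they close: fully open they stand 13 mm farther back than shut.
Start: joints at [-4.801, 32.985, 1.427, 82.34, -0.859, 64.687, -3.237], TCP at [0.675, 0, 0.231] pointing down, gripper open.
Joint ranges: [-157.87, 157.87], [-19.46, 123.44], [-87.15, 90], [11.01, 140.99], [-62.26, 242.26], [9.8, 113.94], [-161.44, 161.44]. Speed limits (degrees/s): [127.2, 127.2, 172.46, 172.46, 180, 180, 180].

INTERFACE

Orientations are given as [roll, pitch, yaw] about the fixed x, y, z axes, in that order (R = Rz(yaw) Ry(pitch) Rx(roll)).
In Python, from station import bot gives the robot as it stands.
- The arm moves only by the shell command python3 -m inch 'ROWS' [OPENING] [FORCE]. ROWS is JSON, a list of rows, each a list of 2 entries, a list of its own where there are three numbers: the shift along the tool's x, y, z in m, then the turn about the tool's x in degrees. A call has 1 to 20 rows; each row is the pose to reach, as a shift and turn from the pose commanded when the call began, along the tool's axes at that moment; what a row does not reach only later rows make up. A row lasts 1/8 s, in which the tool goes at most 62.5 mm and 10.7 degrees, less where a joint would pass 70% of its speed; a pose out of reach is approached as far as the arm can. A call with a gripper value outside its range is refused whole. OPENING is the closure in counts, from 0 (fully open) to 255 (shut), set as the call begins (- or left out, the last holds). The fingers move at their own pace and stop on an object; FORCE is the grip in N (left out, the last holds). Time passes only in rows, so rows that repeat a pose let the fingers close. It gives the time, the measured TCP pose, the force and the opening at its end, in the units of the state.
- bot.get_state(): the state, without advancing time (a new reading comes with each control period).
- bot.snapshot(name): name is "scene" or "side" or "wrist"; returns a dict with "frame" (400x640x3 uint8, red, green, blue), "depth" (400x640 float32, m along the optical axis (not along the pixel's ray), 0 where there is no reading), "camera_matrix" (3x3 intrinsics, pixels), "k1" (the pictures are not rectified: a ray, as slopes to the right and down, at radius r is drawn at 1 + k1 r^2 times it, then the intrinsics apply), "eye" and "rotation" of the camera in the world; the wrist camera has in their place "mount" (4x4, takes a point from camera to tool coordinates, whose origin is the TCP and whose axes are the tool frame's). Camera axes: x right, y down, z forward; pixel columns grow to the right and rows downward; lengths in m; the calibration is good to about 2 mm. A picture is of the moment at which its call begins: read the wrist's pose just before it.
- bot.job_done(): hands the job in, once; it reports no verdict.
Trained networks look in a picture, given as the dict that the camera call returned (one of the last four; its "shot" number tells which), for a name from the list of things; names that differ only in an ending like _2 or _b are one class to them, and where a whole thing is asked for, a point or a joint stands for the part that bears it (a point fixed in the world has none). Each returns a list of dicts, best first, with "confidence" (0 to 1); they miss things now and then, are a little off and sometimes report something else, mostly with a low value. They report only what shows in the picture. A call takes as long as a camera call. They do not tell look-alikes from the thing itself.
- bot.find_in(target, picture): "point" ([column, row] in pixels, amid what is visible of it).
- bot.silhouettes(target, picture): "region" (400x640 bool, what is visible of it) and "point" ([column, row] in pixels, amid what is visible of it).
- bot.spot_point(target, picture): "point" ([column, row] in pixels: a listed point, or the origin of a listed thing).
The state is a dict: "t": time; "qpos": joint angles; "qvel": joint speeds; "joint_efforts": joint torques, N m; "eef_pos": TCP position; "orientation": TCP orientation; "contact_force": force on the tool from outside, world axes, zero at the start; "ft_torque": the same for the moment, N m; "width": finger opening in m.
Only numpy, scipy, OpenCV 4.12 (cv2) and the standard library are available. Lean on these libraries where they do the work, as an engineer would, in place of code of your own. Each camera call takes 0.05 s, during which the arm holds its last target.

TASK

Check the sample's alloy: first move the longer of the two steel rods from the wooden rack into the analyser's round well, standing on its end all the way down, and let it go. Then pick up the sample plate by its black grip, tilt it to match the analyser's sloped face, and hold it flush, square and centred over the dark window, pressing the spring-loaded face about half-way in. Finish while still gripping and holding it pressed there (do not let go); leave the short rod, the jar and the silver cup alone.

Things in the scene. Friction and masses are not known exactly. Their poses are not given: they have to be found in the camera images.
- long_rod_mid (a point): The longer plain steel rod, 14 mm diameter, 90 mm long, about 120 g, standing in one of the two holes of the light wooden rack (the rack is fixed, 50 x 110 mm, 30 mm high; holes 18 mm wide, 60 mm apart along its length, floor of the holes 8 mm above the bench, so the rod top stands at 98 mm). This point is the rod's centre, half-way up; z along the rod, upwards. Which hole it stands in varies.
- long_rod_foot (a point): Centre of the long rod's lower end (chamfered), 45 mm below its middle.
- short_rod_mid (a point): Bystander: the shorter steel rod, 14 mm diameter, 60 mm long, in the rack's other hole (its top at 68 mm). This point is its centre, half-way up.
- rack_mid (a point): The rack that the rods stand in, fixed to the bench: centre of its top face, 30 mm above the bench; its y axis runs along the row of the two holes (at y = -30 and +30 mm), z up.
- well_mouth (a point): Centre of the mouth of the analyser's well: a round upright hole, 18 mm wide, 42 mm deep, in an aluminium block (80 x 60 mm) whose top is 55 mm above the bench. The analyser (150 x 230 mm white base 30 mm high) is fixed. Axes as the analyser's: z up, y points from the sloped stage to the well. The middle of the stage lies 125 mm from the well in -y. A seated long rod stands 48 mm out of the well.
- sample_grip (a point): The sample plate: a flat steel plate 64 (x) x 52 (y) x 4 mm with an upright black grip block on its middle, 26 (x) x 14 (y) mm and 50 mm tall, about 140 g in all; it lies flat on the bench, grip upwards. This point is the centre of the grip, 29 mm above the plate's underside; the top of the grip is 54 mm above the underside. Grip it across y (14 mm). z from the underside to the grip; the plate may be turned by half a turn.
- sample_under (a point): Centre of the sample plate's underside, the face that must lie flush on the sloped face; same axes as the grip.
- face_top (a point): Centre of the analyser's sloped grey face, 80 (x) x 72 (y) mm, with a dark round window 26 mm wide at its centre, about 85 mm above the bench. z is the face's outward normal, y is horizontal and the same as the well's y, x points up the slope. The face looks up and towards the robot, sloped by 15 to 35 degrees from level, and the slope is locked. It moves in along -z on its springs; nothing stands above the face plane near it.
- face (a joint): How far the sloped face is pushed in along its normal: 0 is out, 0.010 m is the hard stop; a spring of about 1.2 N/mm with about 3 N of preload (half-way in, 0.005 m, takes about 8 to 9 N).
- stage (a joint): Slope of the stage and its face from level, rad (0 would be level, growing as the edge near the robot goes down); locked stiff, it does not yield to a push.
- jar_mid (a point): Bystander: white closed jar, 60 mm wide, 75 mm high; its centre.
- cup_mid (a point): Bystander: small silver cup on a foot, 76 mm wide, 90 mm high; its centre.
Mind the look-alikes: they are no part of the job. What is shaped like the part that bears sample_grip but turquoise is not meant.

How it is judged (in metres and radians):
On the way, in this order (a step that is already met when the one before it is completed fails the run):
1. the long rod stands in the well, all the way down, released (z of long_rod_foot in the frame of well_mouth below -0.036 m and horizontal distance between long_rod_foot and well_mouth below 0.006 m and angle between long_rod_mid's own z axis and vertical below 0.15 rad and contact force between the fingers and long_rod below 0.05 N), for 0.2 s.
2. the sample plate is lifted off the bench in the gripper (height (world z) of sample_under above 0.03 m and contact force between the fingers and sample above 1 N), for 0.1 s.
At the end, for the whole second after the job is handed in: Plate still gripped, still, flush on the face (0.05 rad, 2 mm), square within 0.17 rad, centred within 10 mm each way, pressing (over 2 N) the face in 2.5 to 8.5 mm, robot not touching the face; long rod released in the well, over 36 mm deep, within 6 mm of its axis, upright within 0.15 rad (all of step 1 and angle between the z axis of sample_under and the z axis of face_top, either way round below 0.05 rad and angle between the x axis of sample_under and the x axis of face_top, either way round below 0.17 rad and z of sample_under in the frame of face_top between -0.002 and 0.002 m and x of sample_under in the frame of face_top between -0.01 and 0.01 m and y of sample_under in the frame of face_top between -0.01 and 0.01 m and value of joint face between 0.0025 and 0.0085 m and contact force between sample and face above 2 N and contact force between the fingers and sample above 1 N and contact force between each of the arm, the fingers and face below 0.2 N and linear speed of sample below 0.02 m/s); the arm keeps its last pose, push and grip.
It fails at once if the short rod is moved more than 20 mm (distance of short_rod_mid from where it was at the start of the episode above 0.02 m).
It fails at once if the jar is moved more than 20 mm (distance of jar_mid from where it was at the start of the episode above 0.02 m).
It fails at once if the silver cup is moved more than 20 mm (distance of cup_mid from where it was at the start of the episode above 0.02 m).
It also fails if it takes over 66 s, if anything falls off the work surface, if the arm or the gripper's body presses on something with over 40 N, if the wrist force passes 120 N, or if a joint passes its speed limit or range.

## Working session

There is one attempt and no reset: what is moved stays moved. The work goes in short steps, Python scripts to look and compute and a shell command to move; the robot and the scene stay as the last step left them, time stands still between calls to the robot, and variables do not carry over. Pictures are saved under pics/ and viewed, and the job is handed in when it is done.

```bash
ls; mkdir -p pics; cat > h.py <<'E'
import numpy as np, cv2
from station import bot
from scipy.spatial.transform import Rotation as R
def pose(s=None):
    s=s or bot.get_state()
    T=np.eye(4);T[:3,:3]=R.from_euler('xyz',s['orientation'],degrees=True).as_matrix();T[:3,3]=s['eef_pos'];return T
def snap(n):
    T=pose(); p=bot.snapshot(n)
    if n=='wrist': p['T']=T@np.array(p['mount'])
    else:
        M=np.eye(4);M[:3,:3]=p['rotation'];M[:3,3]=p['eye'];p['T']=M
    return p
def save(p,name): cv2.imwrite('pics/'+name,p['frame'][:,:,::-1])
def ray(p,uv):
    K=np.array(p['camera_matrix']); d=np.array([p['k1'],0,0,0,0.],float)
    uv=np.atleast_2d(np.array(uv,float))
    x=np.stack([(uv[:,0]-K[0,2])/K[0,0],(uv[:,1]-K[1,2])/K[1,1]],1); u=x.copy()
    for _ in range(30): u=x/(1+p['k1']*(u**2).sum(1,keepdims=True))
    return np.c_[u,np.ones(len(u))]
def atz(p,uv,z):
    r=ray(p,uv)@p['T'][:3,:3].T; e=p['T'][:3,3]
    return e+r*((z-e[2])/r[:,2])[:,None]
def pts(p,uv):
    uv=np.atleast_2d(np.array(uv)); d=p['depth'][uv[:,1].astype(int),uv[:,0].astype(int)]
    c=ray(p,uv)*d[:,None]; return c@p['T'][:3,:3].T+p['T'][:3,3]
def proj(p,X):
    X=np.atleast_2d(X); c=(X-p['T'][:3,3])@p['T'][:3,:3]; s=c[:,:2]/c[:,2:]
    s=s*(1+p['k1']*(s**2).sum(1,keepdims=True)); K=np.array(p['camera_matrix']); return s*[K[0,0],K[1,1]]+[K[0,2],K[1,2]]
E
python3 - <<'E'
from h import *
print(bot.get_state())
for n in ['scene','side','wrist']:
    p=snap(n); save(p,n+'0.png'); print(n,p['T'].round(3).tolist(),p['camera_matrix'],p['k1'])
    for t in ['long_rod_mid','short_rod_mid','rack_mid','well_mouth','sample_grip','sample_under','face_top','jar_mid','cup_mid']:
        for r in bot.spot_point(t,p)[:3]:
            uv=np.array(r['point']); q=np.clip(uv.astype(int),0,[639,399]); print(t,uv.round(1),round(r['confidence'],2),pts(p,q)[0].round(3))
E
```

```text
pics
{'t': 0.0, 'qpos': array([-4.80055538, 33.03339861,  1.42242202, 82.38715463, -0.85947606,
       64.68840346, -3.23642009]), 'qvel': array([ 0.05030636,  0.05584364,  0.0351539 ,  0.01437227, -0.01598649,
        0.1200047 , -0.05960957]), 'joint_efforts': array([ 1.10782021e-03, -7.65753937e+01,  2.25157209e+00, -2.85965914e+01,
        1.54639565e-02,  1.25475466e-02,  7.09064329e-05]), 'eef_pos': array([6.74526369e-01, 5.38248727e-06, 2.30429170e-01]), 'orientation': array([ -87.33398505,   89.90160031, -177.33123075]), 'contact_force': array([-0.53957137,  0.02061558, -0.13688101]), 'ft_torque': array([-0.01946338, -0.01805419,  0.00042909]), 'width': 0.08542931837156444}
scene [[-133.361, -1.09, 101.202, 1.306], [-133.361, -1.09, 101.202, 0.164], [-133.361, -1.09, 101.202, 0.795], [0.0, 0.0, 0.0, 1.0]] [[405.49965013   0.         318.47914912]
 [  0.         405.49965013 188.99655712]
 [  0.           0.           1.        ]] -0.05856694292879497
long_rod_mid [207.6 159.3] 0.56 [161.029 159.887 160.517]
long_rod_mid [340.8 200.6] 0.22 [100.264  99.122  99.753]
short_rod_m
[... 1537 characters left out ...]
.376]
sample_grip [253.3 145.8] 0.48 [-8.976 -9.928 -8.431]
sample_under [256.1 154.7] 0.81 [-10.36  -11.313  -9.815]
sample_under [261.8 193.2] 0.63 [-10.63  -11.582 -10.084]
face_top [341.1 210. ] 0.68 [-32.843 -33.796 -32.298]
jar_mid [315.2 145.8] 0.73 [-32.01  -32.963 -31.465]
cup_mid [453.2 289.3] 0.63 [-54.091 -55.043 -53.546]
wrist [[1.0, -0.0, -0.0, 0.674], [-0.0, -0.958, -0.287, 0.073], [-0.0, 0.287, -0.958, 0.374], [0.0, 0.0, 0.0, 1.0]] [[329.5057774    0.         319.17077981]
 [  0.         329.5057774  201.35500514]
 [  0.           0.           1.        ]] -0.031823010696021364
well_mouth [216.3  81.2] 0.85 [0.568 0.096 0.014]
face_top [233.9 221.1] 0.9 [ 0.594 -0.032  0.085]
```

```bash
sed -i "s/M\[:3,:3\]=p\['rotation'\]/M[:3,:3]=R.from_euler('xyz',p['rotation'],degrees=True).as_matrix()/" h.py; sed -i "s/^import numpy.*/&\nnp.set_printoptions(suppress=True)/" h.py
```

```text
(no output)
```

View pics/scene0.png

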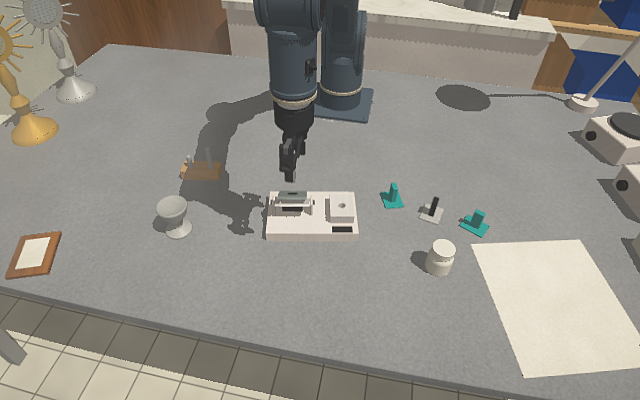

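View pics/side0.png

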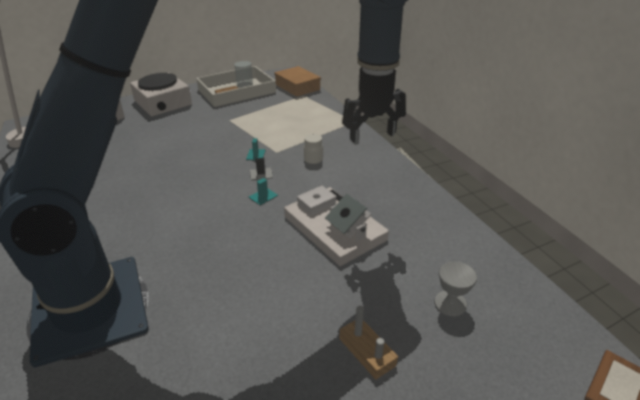

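View pics/wrist0.png

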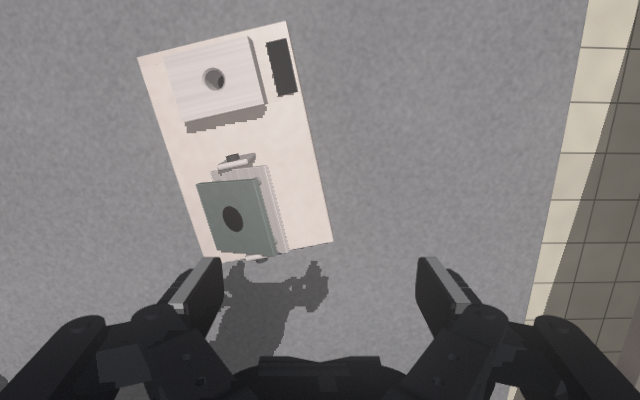

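```bash
python3 - <<'E'
from h import *
for n in ['scene','side']:
    p=snap(n); print(n,p['T'].round(3).tolist())
    zs={'long_rod_mid':.053,'short_rod_mid':.038,'rack_mid':.03,'well_mouth':.055,'sample_grip':.029,'sample_under':0,'face_top':.085,'jar_mid':.0375,'cup_mid':.045}
    for t in zs:
        for r in bot.spot_point(t,p)[:3]:
            uv=np.array(r['point']); q=np.clip(uv.astype(int),0,[639,399]); print(t,uv.round(1),round(r['confidence'],2),pts(p,q)[0].round(3),atz(p,uv,zs[t])[0].round(4))
E
```

```text
scene [[-0.194, 0.671, -0.716, 1.306], [0.981, 0.147, -0.128, 0.164], [0.019, -0.727, -0.686, 0.795], [0.0, 0.0, 0.0, 1.0]]
long_rod_mid [341.  202.2] 0.61 [0.566 0.091 0.051] [0.5688 0.0917 0.053 ]
long_rod_mid [209.7 155.6] 0.43 [ 0.483 -0.301  0.074] [ 0.4615 -0.3116  0.053 ]
short_rod_mid [191.1 163.7] 0.58 [ 0.492 -0.359  0.042] [ 0.4912 -0.3597  0.038 ]
short_rod_mid [341.6 200.9] 0.35 [0.563 0.091 0.055] [0.5488 0.091  0.038 ]
rack_mid [201.1 168.5] 0.8 [ 0.491 -0.331  0.027] [ 0.4966 -0.3278  0.03  ]
sample_grip [391.  192.2] 0.61 [0.478 0.218 0.031] [0.4775 0.2179 0.029 ]
sample_grip [477.4 220.1] 0.59 [0.535 0.445 0.03 ] [0.5346 0.4463 0.029 ]
sample_grip [433.  206.5] 0.56 [0.521 0.329 0.043] [0.5089 0.3319 0.029 ]
sample_under [391.7 201. ] 0.81 [0.49  0.222 0.008] [0.4815 0.2242 0.    ]
sample_under [431.4 214.1] 0.7 [0.518 0.331 0.009] [0.509  0.3338 0.    ]
sample_under [471.  225.2] 0.7 [0.529 0.438 0.002] [0.528  0.4383 0.    ]
face_top [293.6 192.2] 0.59 [ 0.583 -0.032  0.078] [ 0.591  -0.0279  0.085 ]
jar_mid [440.7 257.7] 0.58 [0.708 0.338 0.068] [0.6847 0.3469 0.
[... 791 characters left out ...]
039] [0.4963 0.2967 0.055 ]
sample_grip [261.5 188.6] 0.87 [0.468 0.213 0.036] [0.4709 0.2196 0.029 ]
sample_grip [256.4 149.4] 0.56 [0.525 0.428 0.03 ] [0.5258 0.4277 0.029 ]
sample_grip [259.9 166.9] 0.52 [0.501 0.328 0.032] [0.5028 0.3264 0.029 ]
sample_under [259.  173.6] 0.91 [0.499 0.328 0.008] [ 0.5011  0.3369 -0.    ]
sample_under [254.1 154. ] 0.72 [0.519 0.434 0.011] [0.5238 0.4521 0.    ]
sample_under [258.6 195.5] 0.71 [0.46  0.223 0.009] [0.4642 0.2318 0.    ]
face_top [345.6 210.3] 0.56 [ 0.598 -0.023  0.083] [ 0.5974 -0.0261  0.085 ]
jar_mid [310.2 146.3] 0.74 [0.664 0.329 0.058] [0.6782 0.3601 0.0375]
cup_mid [456.2 292. ] 0.56 [ 0.68  -0.334  0.072] [ 0.7001 -0.3165  0.045 ]
```

```bash
python3 - <<'E'
from h import *
T=pose();print(T.round(4))
p=snap('wrist');print(np.array(p['mount']).round(4))
# face plane fit
f=bot.silhouettes('face',p)
for r in f[:2]:
    m=r['region']; print(r['confidence'],r['point'],m.sum())
    m=cv2.erode(m.astype(np.uint8),np.ones((7,7)))>0
    v,u=np.nonzero(m); X=pts(p,np.c_[u,v]); X=X[p['depth'][v,u]>0]
    c=np.median(X,0); 
    for _ in range(4):
        c=X.mean(0); n=np.linalg.svd(X-c,full_matrices=False)[2][2]; n*=np.sign(n[2]); d=(X-c)@n; X=X[abs(d)<max(.001,2.5*np.median(abs(d)))]
    print(c,n,np.degrees(np.arccos(n[2])),len(X),np.degrees(np.arctan2(-n[1],-n[0])), d.std())
E
```

```text
[[ 0.      1.     -0.      0.675 ]
 [ 0.     -0.     -1.     -0.    ]
 [-1.      0.     -0.      0.2313]
 [ 0.      0.      0.      1.    ]]
[[ 0.0002 -0.2865  0.9581 -0.1425]
 [ 1.     -0.0001 -0.0002 -0.0005]
 [ 0.0002  0.9581  0.2865 -0.0735]
 [ 0.      0.      0.      1.    ]]
0.67 [237.0, 215.8] 4566
[ 0.59798719 -0.02696474  0.0874105 ] [-0.52453741 -0.11026779  0.84421651] 32.41191179186686 3504 11.8718030556345 0.00042534338549212857
```

```bash
python3 -m inch '[[[-0.02,-0.19,0.30],0],[[-0.02,-0.19,0.30],0],[[-0.02,-0.19,0.30],0],[[-0.02,-0.19,0.30],0],[[-0.02,-0.19,0.30],0],[[-0.02,-0.19,0.30],0],[[-0.02,-0.19,0.30],0],[[-0.02,-0.19,0.30],0],[[-0.02,-0.19,0.30],0]]' 0
python3 - <<'E'
from h import *
p=snap('wrist');save(p,'w1.png');print(p['T'].round(3).tolist())
zs={'long_rod_mid':.053,'short_rod_mid':.038,'rack_mid':.03}
for t in zs:
  for r in bot.spot_point(t,p)[:3]:
    uv=np.array(r['point']); q=np.clip(uv.astype(int),0,[639,399]); print(t,uv.round(1),round(r['confidence'],2),pts(p,q)[0].round(4),atz(p,uv,zs[t])[0].round(4))
for t in ['long_rod_mid','short_rod_mid']:
  for r in bot.silhouettes(t,p)[:2]:
    v,u=np.nonzero(r['region']); X=pts(p,np.c_[u,v]); X=X[p['depth'][v,u]>0]; zt=np.percentile(X[:,2],97)
    Y=X[X[:,2]>zt-.003]; print(t,r['confidence'],r['point'],len(X),zt,Y.mean(0),Y.min(0),Y.max(0))
E
```

```text
t: 3.72
eef_pos: [0.486, -0.2985, 0.2512]
orientation: [161.8, 90.0, 71.9]
contact_force: [0.5, 0.4, -0.4]
width: 0.0856
[[1.0, 0.002, 0.001, 0.485], [0.002, -0.958, -0.286, -0.225], [0.0, 0.286, -0.958, 0.394], [0.0, 0.0, 0.0, 1.0]]
long_rod_mid [314.8 177.5] 0.78 [ 0.4801 -0.2976  0.0638] [ 0.4808 -0.3005  0.053 ]
short_rod_mid [323.6 227.4] 0.76 [ 0.4898 -0.3571  0.0512] [ 0.4907 -0.3626  0.038 ]
rack_mid [320.2 202.1] 0.66 [ 0.4864 -0.3346  0.0296] [ 0.4867 -0.3346  0.03  ]
long_rod_mid 0.82 [315.3, 185.2] 388 0.09880816579253995 [ 0.48095857 -0.30423573  0.0977067 ] [ 0.47406012 -0.31149372  0.09591428] [ 0.48713216 -0.29769261  0.09960491]
short_rod_mid 0.7 [324.8, 230.5] 301 0.06892663635549973 [ 0.49077092 -0.36317237  0.06779173] [ 0.48429047 -0.3705198   0.0659993 ] [ 0.49719808 -0.35676114  0.06945295]
```

View pics/w1.png

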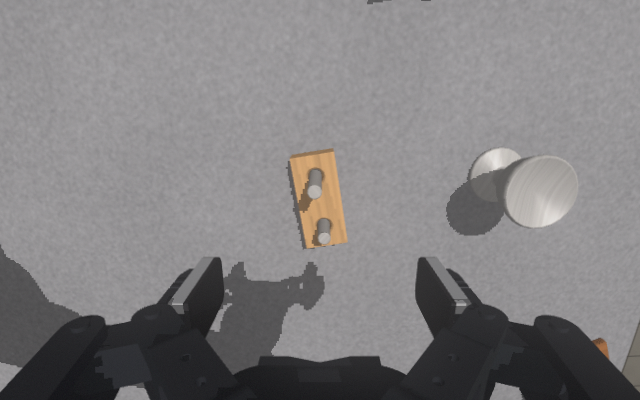

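```bash
python3 -m inch '[[[0.05,-0.004,0.0045],0],[[0.10,-0.004,0.0045],0],[[0.15,-0.004,0.0045],0],[[0.188,-0.004,0.0045],0],[[0.188,-0.004,0.0045],0],[[0.188,-0.004,0.0045],0],[[0.188,-0.004,0.0045],0]]' 0 
python3 - <<'E'
from h import *
p=snap('wrist');save(p,'w2.png');print(pose().round(4)[:3,3])
E
```

```text
t: 4.9
eef_pos: [0.482, -0.3051, 0.0651]
orientation: [61.3, 89.8, -28.7]
contact_force: [0.4, -0.0, -0.3]
width: 0.0855
[ 0.4819 -0.305   0.065 ]
```

View pics/w2.png

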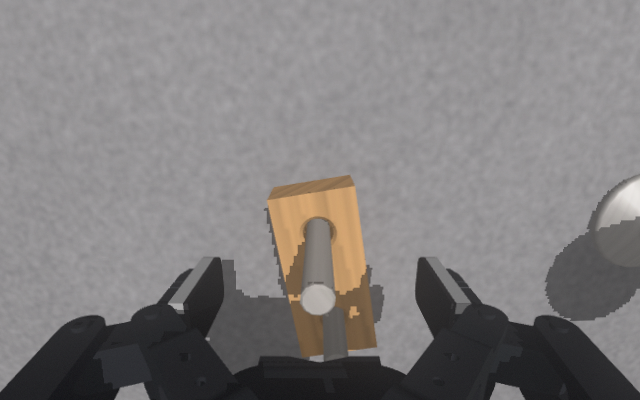

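```bash
python3 -m inch '[[[0,0,0],0],[[0,0,0],0],[[0,0,0],0],[[0,0,0],0],[[0,0,0],0],[[0,0,0],0],[[0,0,0],0],[[0,0,0],0]]' 255 50
python3 - <<'E'
from h import *
p=snap('wrist');save(p,'w3.png')
for r in bot.silhouettes('long_rod_mid',p)[:2]:
    v,u=np.nonzero(r['region']); X=pts(p,np.c_[u,v]); X=X[p['depth'][v,u]>0]; zt=np.percentile(X[:,2],97)
    Y=X[X[:,2]>zt-.003]; Y=(Y-pose()[:3,3])@pose()[:3,:3];print(r['confidence'],r['point'],len(X),zt,Y.mean(0),(Y.min(0)+Y.max(0))/2,Y.max(0)-Y.min(0))
E
python3 -m inch '[[[-0.01,0,0],0],[[-0.03,0,0],0],[[-0.06,0,0],0],[[-0.10,0,0],0],[[-0.13,0,0],0],[[-0.13,0,0],0],[[-0.13,0,0],0]]'
python3 - <<'E'
from h import *
p=snap('wrist');save(p,'w4.png')
p=snap('side');save(p,'s4.png')
E
```

```text
t: 5.95
eef_pos: [0.4811, -0.3045, 0.0634]
orientation: [71.5, 90.0, -18.5]
contact_force: [-0.4, 0.2, 3.5]
width: 0.0124
0.61 [316.2, 271.5] 2660 0.09855512985240195 [-0.03430068 -0.00050078 -0.00127133] [-0.03406106 -0.00041453 -0.0005373 ] [0.00377007 0.01266117 0.01410211]
t: 6.92
eef_pos: [0.4804, -0.3041, 0.1927]
orientation: [-118.9, 89.9, 151.2]
contact_force: [0.4, 0.7, -2.3]
width: 0.0127
```

View pics/w4.png

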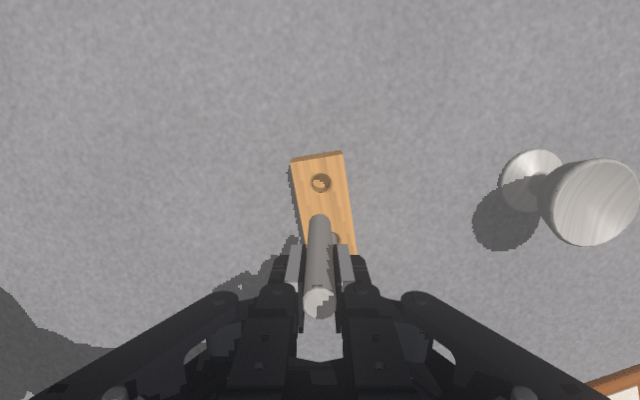

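View pics/s4.png

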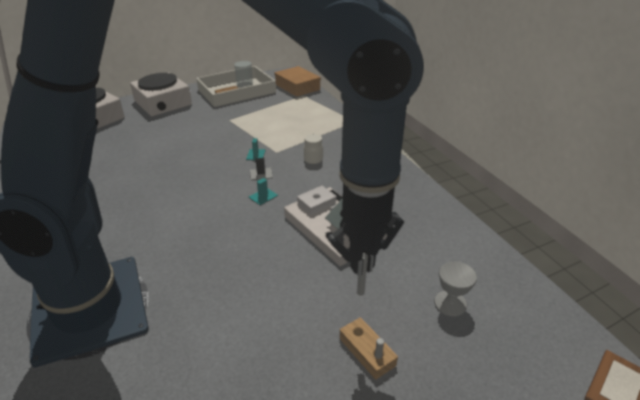

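```bash
python3 -m inch '[[[-0.02,0,-0.03],0],[[-0.02,0.086,-0.334],0],[[-0.02,0.086,-0.334],0],[[-0.02,0.086,-0.334],0],[[-0.02,0.086,-0.334],0],[[-0.02,0.086,-0.334],0],[[-0.02,0.086,-0.334],0],[[-0.02,0.086,-0.334],0],[[-0.02,0.086,-0.334],0],[[-0.02,0.086,-0.334],0],[[-0.02,0.086,-0.334],0]]'
cat > look.py <<'E'
from h import *
import sys
p=snap('wrist');save(p,sys.argv[1]); T=pose();print(T[:3,3].round(4))
print(np.c_[T[:3,:3]].round(4).tolist())
for t in ['well_mouth']:
  for r in bot.spot_point(t,p)[:2]: print(t,np.round(r['point'],1),r['confidence'].__round__(2),atz(p,r['point'],.055)[0].round(4))
g=cv2.cvtColor(p['frame'],cv2.COLOR_RGB2GRAY)
for r in bot.silhouettes('long_rod_mid',p)[:1]:
    m=cv2.erode(r['region'].astype(np.uint8),np.ones((3,3)))
    v,u=np.nonzero(m); X=pts(p,np.c_[u,v]); X=X[p['depth'][v,u]>0]; Y=(X-T[:3,3])@T[:3,:3]
    print('rod',r['confidence'],len(Y),Y.min(0),Y.max(0))
    from scipy.optimize import least_squares
    Y=Y[Y[:,0]>-.025]
    f=lambda a:np.hypot(Y[:,1]-a[0]-a[1]*Y[:,0],Y[:,2]-a[2]-a[3]*Y[:,0])-.007
    s=least_squares(f,[0,0,0,0],loss='soft_l1',f_scale=.0005); a=s.x; print('axis y0,ky,z0,kz',a.round(4),'foot y,z',a[0]+.056*a[1],a[2]+.056*a[3],'rms',f(a).std())
E
python3 look.py w5.png
```

```text
t: 8.4
eef_pos: [0.5669, 0.0286, 0.2134]
orientation: [8.5, 90.0, -81.6]
contact_force: [-0.3, 0.3, -1.7]
width: 0.0129
[0.567  0.0288 0.2134]
[[0.0001, 1.0, -0.001], [-0.0001, -0.001, -1.0], [-1.0, 0.0001, 0.0001]]
well_mouth [332.8 113.2] 0.69 [0.5785 0.0934 0.055 ]
rod 0.66 2434 [-0.0361618  -0.00641049 -0.00759908] [0.05053421 0.0056263  0.00611152]
axis y0,ky,z0,kz [-0.0005  0.0009  0.0004  0.0008] foot y,z -0.0004777266735845232 0.00044643633359936876 rms 0.0002481877390120771
```

View pics/w5.png

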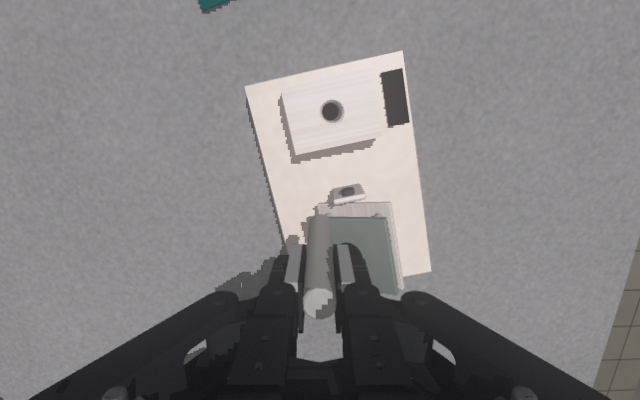

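```bash
cat > well.py <<'E'
from h import *
def well(p,uv):
    u0,v0=map(int,uv); vs,us=np.mgrid[v0-18:v0+19,u0-18:u0+19]
    uv=np.c_[us.ravel(),vs.ravel()]
    X=pts(p,uv); top=np.median(X[X[:,2]>.045,2]); print('top',top)
    for name,m in (('depth',(X[:,2]<top-.003)),('grey',cv2.cvtColor(p['frame'],cv2.COLOR_RGB2GRAY)[uv[:,1],uv[:,0]]<165)):
        P=atz(p,uv,.055)[m]; c=np.median(P,0); k=np.hypot(*(P-c)[:,:2].T)<.013
        (x,y),r=cv2.minEnclosingCircle((P[k,:2]*1000).astype(np.float32)); print(name,k.sum(),x,y,r, P[k].mean(0))
if __name__=='__main__':
    p=snap('wrist'); uv=max(bot.spot_point('well_mouth',p),key=lambda r:r['confidence'])['point']; print(uv); well(p,(332,111)); print(pose()[:3,3])
    big=cv2.resize(p['frame'][80:140,300:370,::-1],None,fx=8,fy=8,interpolation=0); cv2.imwrite('pics/wz.png',big)
E
python3 well.py
```

```text
[332.5, 113.4]
top 0.05478016456611068
depth 328 577.5324096679688 94.62455749511719 9.08109188079834 [0.57750877 0.09451098 0.055     ]
grey 379 577.5067749023438 95.47856903076172 9.545113563537598 [0.57752863 0.09552575 0.055     ]
[0.56699154 0.02942017 0.2133395 ]
```

View pics/wz.png

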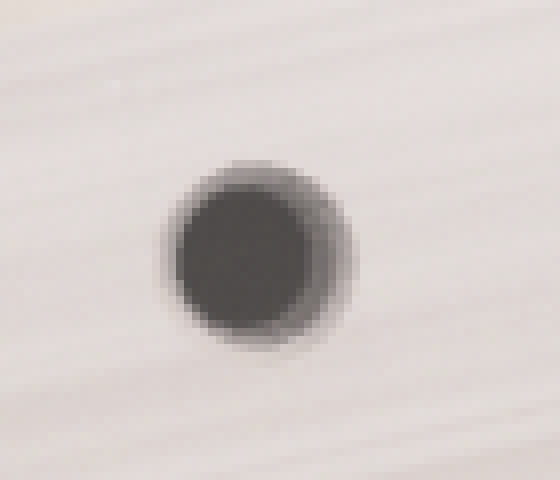

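```bash
python3 -m inch '[[[0,0.011,-0.066],0],[[0,0.011,-0.066],0],[[0.04,0.011,-0.066],0],[[0.083,0.011,-0.066],0],[[0.083,0.011,-0.066],0],[[0.083,0.011,-0.066],0],[[0.083,0.011,-0.066],0]]'
python3 look.py w6.png
python3 - <<'E'
import cv2; a=cv2.imread('pics/w6.png'); cv2.imwrite('pics/w6z.png',cv2.resize(a[140:340,220:420],None,fx=3,fy=3,interpolation=cv2.INTER_CUBIC))
E
```

```text
t: 9.52
eef_pos: [0.5791, 0.0956, 0.1322]
orientation: [103.1, 89.8, 13.1]
contact_force: [-0.1, 0.8, -1.0]
width: 0.0126
[0.5789 0.0956 0.132 ]
[[0.0027, 1.0, -0.0001], [0.0006, -0.0001, -1.0], [-1.0, 0.0027, -0.0006]]
well_mouth [314.1 212.9] 0.64 [0.5752 0.095  0.055 ]
rod 0.93 2537 [-0.03661201 -0.00634545 -0.00772272] [0.05195793 0.00632555 0.0056873 ]
axis y0,ky,z0,kz [-0.0003  0.0015  0.0002  0.0013] foot y,z -0.00022959131984286396 0.00027344098962665163 rms 0.000242022235622149
```

View pics/w6z.png

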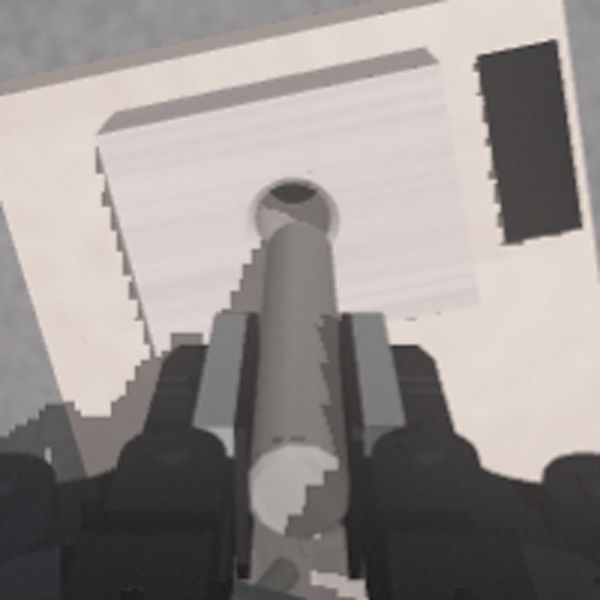

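```bash
python3 - <<'E'
from h import *
p=snap('wrist'); T=p['T']; t=pose(); print(t[:3,3], t[:3,:3]@[0,0,0])
print(atz(p,[(318.2,213.6),(303,214),(333.3,214),(318.2,199.3)],.055))
th=np.linspace(0,2*np.pi,100); f=p['frame'][:,:,::-1].copy(); f=cv2.resize(f,None,fx=3,fy=3,interpolation=cv2.INTER_CUBIC)
def circ(c,r,col):
    q=proj(p,np.c_[c[0]+r*np.cos(th),c[1]+r*np.sin(th),np.full(100,c[2])]); cv2.polylines(f,[((q+.5)*3-.5).round().astype(int)],1,col,1)
for d in (0,): circ((.5772,.0953,.055),.009,(0,0,255))
c=t@[.056,-.0002,.0003,1]; print('foot',c); circ(c,.007,(0,255,0)); circ((c[0],c[1],.055),.007,(255,0,0))
cv2.imwrite('pics/w7.png',f[480:900,720:1200])
E
```

```text
[0.57839548 0.09554026 0.13119421] [0. 0. 0.]
[[0.57746235 0.09463958 0.055     ]
 [0.56679647 0.09435108 0.055     ]
 [0.58805884 0.09433441 0.055     ]
 [0.57747355 0.10508801 0.055     ]]
foot [0.57827121 0.09525791 0.0751939  1.        ]
```

View pics/w7.png

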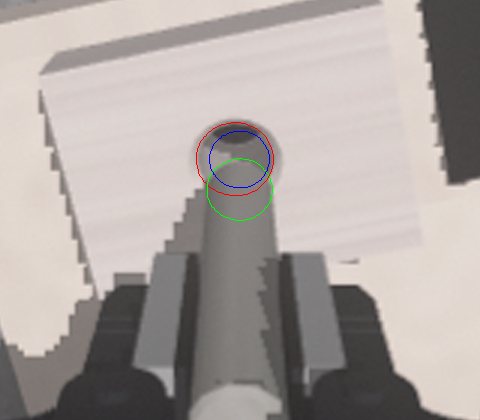

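```bash
python3 -m inch '[[[0.015,-0.0005,0],0],[[0.025,-0.0005,0],0],[[0.03,-0.0005,0],0],[[0.035,-0.0005,0],0],[[0.035,-0.0005,0],0]]'
```

```text
t: 10.35
eef_pos: [0.5774, 0.0955, 0.0949]
orientation: [-76.7, 90.0, -166.7]
contact_force: [0.4, 0.3, -2.3]
width: 0.0123
```

```bash
python3 -m inch '[[[0.01,0,0],0],[[0.018,0,0],0],[[0.022,0,0],0],[[0.025,0,0],0],[[0.025,0,0],0],[[0.025,0,0],0]]'
```

```text
t: 11.1
eef_pos: [0.5776, 0.0956, 0.0705]
orientation: [105.8, 90.0, 15.8]
contact_force: [0.0, -0.1, -0.8]
width: 0.0126
```

```bash
python3 -m inch '[[[0.001,0,0],0],[[0.001,0,0],0],[[0.001,0,0],0],[[0.001,0,0],0],[[0.001,0,0],0]]' 0
python3 -m inch '[[[-0.03,0,0],0],[[-0.06,0,0],0],[[-0.11,0,0],0],[[-0.17,0,0],0],[[-0.17,0,0.02],0],[[-0.17,0,0.04],0],[[-0.17,0,0.05],0],[[-0.17,0,0.05],0]]'
python3 look.py w8.png
```

```text
t: 11.72
eef_pos: [0.5775, 0.0955, 0.0693]
orientation: [115.4, 90.0, 25.4]
contact_force: [0.3, 0.0, -0.3]
width: 0.0858
t: 12.72
eef_pos: [0.577, 0.0443, 0.2382]
orientation: [-78.1, 89.9, -168.2]
contact_force: [-0.4, 0.9, 0.9]
width: 0.0854
[0.5771 0.0454 0.2384]
[[-0.0018, 1.0, -0.0007], [0.0001, -0.0007, -1.0], [-1.0, -0.0018, -0.0001]]
well_mouth [321.2 129.2] 0.63 [0.5781 0.0933 0.055 ]
rod 0.81 185 [ 0.1333133  -0.00499488 -0.0570629 ] [ 0.17816395  0.00579223 -0.04514888]
axis y0,ky,z0,kz [-0.033   0.2066 -0.0507  0.0019] foot y,z -0.021391186345594455 -0.05059098820055615 rms 0.002511471145772197
```

View pics/w8.png

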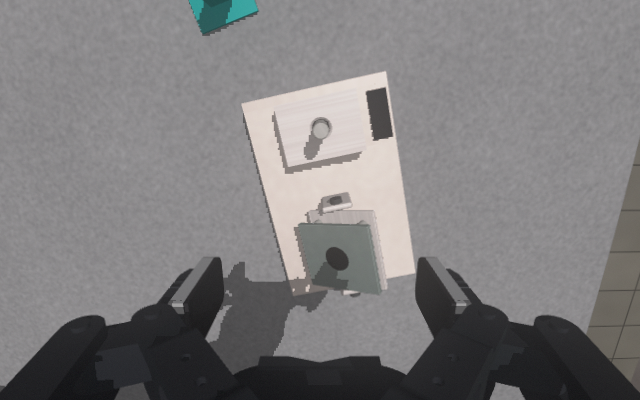

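```bash
cat > face.py <<'E'
from h import *
def face(p,uv0,uvw):
    # grow region: points on plane
    vs,us=np.mgrid[max(0,uv0[1]-90):uv0[1]+90,uv0[0]-90:uv0[0]+90]; vs=vs.clip(0,399)
    uv=np.c_[us.ravel(),vs.ravel()]; X=pts(p,uv)
    k=np.hypot(*(uv-uv0).T)<22
    for _ in range(8):
        c=X[k].mean(0); n=np.linalg.svd(X[k]-c,full_matrices=False)[2][2]; n*=np.sign(n[2])
        k=(abs((X-c)@n)<.0025)&(np.linalg.norm(X-c,axis=1)<.06)
        m=k.reshape(vs.shape).astype(np.uint8); nl,lab=cv2.connectedComponents(m); k=(lab==lab[90 if uv0[1]>=90 else uv0[1],90+0]).ravel()&k
    print('n',n.round(4),'slope',np.degrees(np.arccos(n[2])).round(2),'yaw',np.degrees(np.arctan2(-n[1],-n[0])).round(2),k.sum())
    y=np.cross([0,0,1.],[-n[0],-n[1],0]); y/=np.linalg.norm(y); x=np.cross(y,n)
    P=((X[k]-c)@np.c_[x,y]*1000).astype(np.float32); r=cv2.minAreaRect(P); print('rect mm',r)
    cc=c+x*r[0][0]/1000+y*r[0][1]/1000; print('rect centre',cc.round(4))
    g=cv2.cvtColor(p['frame'],cv2.COLOR_RGB2GRAY); 
    m=((g[vs,us]<75)&(np.hypot(us-uvw[0],vs-uvw[1])<20)).ravel(); 
    rr=ray(p,uv[m])@p['T'][:3,:3].T; e=p['T'][:3,3]; Q=e+rr*(((c-e)@n)/(rr@n))[:,None]
    q=((Q-c)@np.c_[x,y]*1000).astype(np.float32); (a,b),rad=cv2.minEnclosingCircle(q); w=c+x*a/1000+y*b/1000; print('window',w.round(4),rad,Q.mean(0).round(4),m.sum())
    return n,w,x,y
if __name__=='__main__':
    p=snap('wrist'); print(pose()[:3,3]); face(p,np.array([352,240]),(337,258))
E
python3 face.py
```

```text
[0.57736746 0.04635346 0.23884008]
n [-0.9803  0.0205  0.1962] slope 78.68 yaw -1.2 458
rect mm ((-0.4991745948791504, -13.978260040283203), (91.97066497802734, 18.512907028198242), 73.63465881347656)
rect centre [ 0.6068 -0.0339  0.0891]
window [ 0.5942 -0.0553  0.0282] 52.91606903076172 [ 0.5954 -0.0551  0.0344] 385
```

```bash
python3 - <<'E'
s=open('h.py').read()
s2=open('face.py').read()
s2=s2.replace("k=np.hypot(*(uv-uv0).T)<22","S=bot.silhouettes('face',p)[0]; print(S['confidence'],S['point']); S=cv2.erode(S['region'].astype(np.uint8),np.ones((9,9)))>0; k=S[uv[:,1],uv[:,0]]; print(k.sum())")
i=s2.index("        m=k.reshape"); j=s2.index("\n",i); s2=s2[:i]+s2[j+1:]
s2=s2.replace("<.0025","<.0015").replace(".06)",".056)&near").replace("    for _ in","    near=cv2.dilate(S.astype(np.uint8),np.ones((15,15)))[uv[:,1],uv[:,0]]>0\n    for _ in")
open('face.py','w').write(s2)
E
python3 face.py
```

```text
[0.5774434  0.04632253 0.23895351]
0.63 [341.6, 259.2]
3443
n [-0.5267 -0.1102  0.8429] slope 32.56 yaw 11.81 4358
rect mm ((-3.2767486572265625, -1.6645889282226562), (72.95867156982422, 80.96652221679688), 89.72606658935547)
rect centre [ 0.5936 -0.0301  0.0842]
window [ 0.5933 -0.0309  0.0838] 13.185534477233887 [ 0.5931 -0.0304  0.0838] 389
```

```bash
python3 -m inch '[[[0,-0.07,-0.265],0],[[0,-0.07,-0.265],0],[[0,-0.07,-0.265],0],[[0,-0.07,-0.265],0],[[0,-0.07,-0.265],0],[[0,-0.07,-0.265],0],[[0,-0.07,-0.265],0]]'
cat > samp.py <<'E'
from h import *
import sys
p=snap('wrist'); save(p,sys.argv[1]); T=pose(); print(T[:3,3])
for r in bot.spot_point('sample_under',p)[:3]: print(np.round(r['point'],1),r['confidence'],atz(p,r['point'],0)[0].round(4))
for r in bot.silhouettes('sample_grip',p)[:3]:
    v,u=np.nonzero(r['region']); col=np.median(p['frame'][v,u],0); X=pts(p,np.c_[u,v]); X=X[p['depth'][v,u]>0]
    print('sil',r['point'],r['confidence'],len(X),col,'zmax',np.percentile(X[:,2],98).round(4))
    for lo,hi in ((.048,.06),(.001,.01)):
        Y=X[(X[:,2]>lo)&(X[:,2]<hi)]
        if len(Y)>20:
            q=cv2.minAreaRect((Y[:,:2]*1000).astype(np.float32)); print('  ',lo,len(Y),np.round(q[0],1),np.round(q[1],1),round(q[2],1),Y.mean(0).round(4))
E
python3 samp.py w9.png
```

```text
t: 13.9
eef_pos: [0.5079, 0.3095, 0.2392]
orientation: [13.8, 89.9, -76.3]
contact_force: [0.2, 0.3, -1.0]
width: 0.0856
[0.50806934 0.30910532 0.23929611]
[296.1 232.9] 0.95 [0.4785 0.2276 0.    ]
[315.2 145.9] 0.79 [0.5027 0.3353 0.    ]
[339.8  38.6] 0.7 [0.5293 0.4488 0.    ]
sil [292.8, 236.1] 0.79 2075 [ 58. 157. 154.] zmax 0.0546
   0.048 313 [475.  224.5] [25.8 13.9] 20.2 [0.475  0.2254 0.0534]
   0.001 1438 [474.8 224.1] [64.3 52.2] 19.6 [0.4762 0.2306 0.0041]
sil [338.4, 38.9] 0.75 3240 [ 74. 182. 178.] zmax 0.0546
   0.048 469 [527.7 447.3] [26.1 14. ] 62.4 [0.5275 0.4471 0.0536]
   0.001 2607 [527.7 447. ] [64.  52.8] 61.3 [0.5273 0.4461 0.0039]
sil [317.2, 145.4] 0.6 2609 [185. 181. 177.] zmax 0.0547
   0.048 373 [506.5 333.9] [14.2 25.9] 75.3 [0.5065 0.3343 0.0538]
   0.001 2079 [506.9 333.4] [53.3 66.9] 75.6 [0.5065 0.3357 0.004 ]
```

View pics/w9.png

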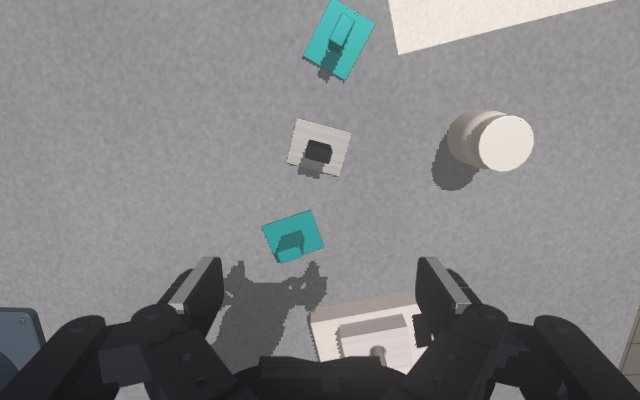

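```bash
python3 -m inch '[[[0.02,-0.001,-0.0235],-10],[[0.04,-0.001,-0.0235],-20],[[0.06,-0.001,-0.0235],-30],[[0.08,-0.001,-0.0235],-40],[[0.08,-0.001,-0.0235],-50],[[0.08,-0.001,-0.0235],-60],[[0.08,-0.001,-0.0235],-70],[[0.08,-0.001,-0.0235],-75.3],[[0.08,-0.001,-0.0235],-75.3],[[0.08,-0.001,-0.0235],-75.3],[[0.08,-0.001,-0.0235],-75.3]]' 110
python3 samp.py w10.png
python3 - <<'E'
from h import *
s=bot.get_state(); print(s['qpos'].round(1)); print(pose().round(4))
E
```

```text
t: 15.42
eef_pos: [0.5066, 0.3339, 0.1594]
orientation: [-11.4, 90.0, -26.2]
contact_force: [-0.2, -0.6, -0.7]
width: 0.0484
[0.50653855 0.33393744 0.15934943]
[317.8 188.1] 0.84 [0.5098 0.332  0.    ]
[199.4 177.9] 0.79 [0.4717 0.2269 0.    ]
[442.6 175.1] 0.78 [0.5274 0.4484 0.    ]
sil [318.2, 183.9] 0.85 3712 [191. 187. 183.] zmax 0.0546
   0.048 562 [506.  334.6] [13.4 26.3] 75.1 [0.5053 0.3345 0.0538]
   0.001 2982 [506.5 334.2] [52.  63.9] 75.4 [0.5029 0.3352 0.004 ]
sil [443.0, 174.6] 0.7 3928 [ 81. 191. 187.] zmax 0.0544
   0.048 605 [527.2 446.8] [25.6 14.2] 60.1 [0.5263 0.4458 0.0534]
   0.001 2894 [527.6 447.3] [65.5 52.4] 60.8 [0.5234 0.444  0.0039]
sil [194.7, 184.0] 0.68 4202 [45. 97. 95.] zmax 0.0547
   0.048 634 [474.3 224.5] [25.7 14.9] 19.5 [0.4737 0.2254 0.0534]
   0.001 2808 [475.7 219.3] [65.2 63.5] 20.0 [0.4722 0.2286 0.004 ]
[-23.7  32.2 -22.3  97.9  14.7  52.8  23.4]
[[ 0.      0.2541  0.9672  0.5064]
 [-0.0001  0.9672 -0.2541  0.3341]
 [-1.     -0.      0.0001  0.1593]
 [ 0.      0.      0.      1.    ]]
```

View pics/w10.png

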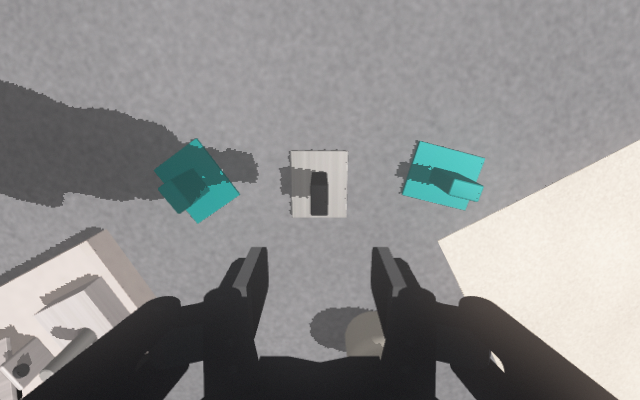

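```bash
python3 -m inch '[[[0.05,0.0005,0],0],[[0.10,0.0005,0],0],[[0.135,0.0005,0],0],[[0.144,0.0005,0],0],[[0.144,0.0005,0],0],[[0.144,0.0005,0],0]]' 110
python3 -m inch '[[[0,0,0],0],[[0,0,0],0],[[0,0,0],0],[[0,0,0],0],[[0,0,0],0],[[0,0,0],0]]' 255 40
python3 -m inch '[[[-0.01,0,0],0],[[-0.03,0,0],0],[[-0.08,0,0],0],[[-0.13,0,0],0],[[-0.17,0,0],0],[[-0.17,0,0],0],[[-0.17,0,0],0]]'
python3 - <<'E'
from h import *
p=snap('wrist');save(p,'w11.png');print(pose()[:3,3])
T=pose()
for r in bot.silhouettes('sample_under',p)[:1]:
    v,u=np.nonzero(r['region']); X=pts(p,np.c_[u,v]);Y=(X-T[:3,3])@T[:3,:3]; print(r['confidence'],r['point'],Y.min(0),Y.max(0))
E
```

```text
t: 16.32
eef_pos: [0.5075, 0.3352, 0.0169]
orientation: [50.7, 89.9, 36.0]
contact_force: [-0.6, -0.0, 0.2]
width: 0.0484
t: 17.08
eef_pos: [0.5071, 0.3347, 0.0162]
orientation: [42.8, 89.9, 28.1]
contact_force: [-1.8, -0.6, 7.1]
width: 0.0135
t: 17.95
eef_pos: [0.5063, 0.334, 0.185]
orientation: [-112.3, 90.0, -127.0]
contact_force: [0.6, -0.6, -1.5]
width: 0.014
[0.5060585  0.33388411 0.18440431]
0.93 [436.4, 170.0] [-0.14307749  0.00060642 -0.0734248 ] [0.18589559 0.152471   0.02416468]
```

View pics/w11.png

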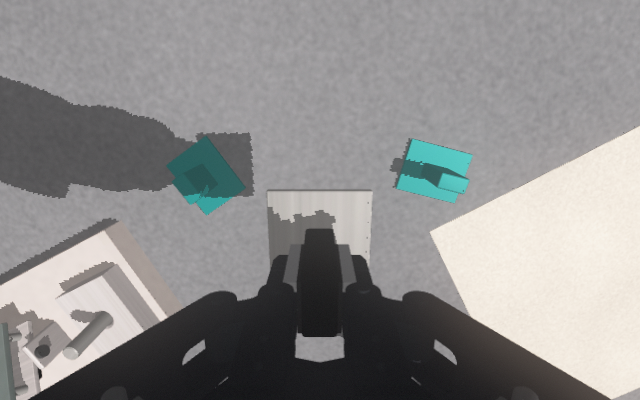

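```bash
cat > plate.py <<'E'
from h import *
import sys
def plate(p,T):
    vs,us=np.mgrid[120:300,230:410]; uv=np.c_[us.ravel(),vs.ravel()]; X=pts(p,uv); d=p['depth'][uv[:,1],uv[:,0]]
    Y=(X-T[:3,3])@T[:3,:3]
    k=(d>0)&(abs(Y[:,1])<.027)&(Y[:,2]<-.012)&(Y[:,2]>-.04)&(Y[:,0]>-.01)&(Y[:,0]<.05)
    Y=Y[k]; Yk=Y
    for _ in range(6):
        c=Yk.mean(0); n=np.linalg.svd(Yk-c,full_matrices=False)[2][2]; n*=-np.sign(n[0]); Yk=Y[abs((Y-c)@n)<.0012]
    print('n_tool',n.round(4),'tilt about jaw',np.degrees(np.arctan2(-n[2],-n[0])).round(2),'roll',np.degrees(np.arctan2(n[1],-n[0])).round(2),len(Yk))
    print('ext y',Yk[:,1].min().round(4),Yk[:,1].max().round(4),'z',Yk[:,2].min().round(4),'c',c.round(4))
    # edge point: lowest-z edge at y=0, top face
    s=np.percentile(Yk[:,2],0.5); 
    xh=np.array([n[2],0,-n[0]]); xh/=np.linalg.norm(xh)  # plate +x dir (tool z side)
    t=(Yk-c)@xh; edge=c+xh*np.percentile(t,0.3); edge[1]=(Yk[:,1].min()+Yk[:,1].max())/2
    under=edge+xh*.032-n*.004; print('under centre tool',under.round(4),'world',(T[:3,:3]@under+T[:3,3]).round(4),'n world',(T[:3,:3]@n).round(4),'slope',np.degrees(np.arccos((T[:3,:3]@n)[2])).round(2))
    return n,under
if __name__=='__main__':
    p=snap('wrist');save(p,sys.argv[1]);T=pose(); plate(p,T); print(T[:3,3])
E
python3 plate.py w12.png
```

```text
n_tool [-0.9998  0.001  -0.0193] tilt about jaw 1.11 roll 0.06 3974
ext y -0.0256 0.0264 z -0.0331 c [ 0.0123  0.0004 -0.0231]
under centre tool [ 0.0158  0.0004 -0.0008] world [0.5053 0.3346 0.1682] n world [-0.0165  0.0072  0.9998] slope 1.03
[0.50604897 0.33399391 0.18405439]
```

```bash
python3 -m inch '[[[0,-0.05,0.026],0],[[0,-0.1,0.052],-5],[[0,-0.15,0.078],-10],[[0,-0.2,0.104],-15],[[0,-0.25,0.13],-20],[[0,-0.3,0.155],-25],[[0,-0.3324,0.1723],-26.5],[[0.03,-0.3324,0.1723],-26.5],[[0.034,-0.3324,0.1723],-26.5],[[0.034,-0.3324,0.1723],-26.5],[[0.034,-0.3324,0.1723],-26.5]]'
python3 plate.py w13.png
python3 - <<'E'
from h import *
p=snap('side');save(p,'s13.png'); print(pose().round(4),bot.get_state()['qpos'].round(1))
E
```

```text
t: 19.48
eef_pos: [0.5894, -0.0299, 0.1521]
orientation: [-1.5, 89.9, 10.4]
contact_force: [0.2, 0.1, -1.5]
width: 0.0137
n_tool [-0.9995  0.0018 -0.0309] tilt about jaw 1.77 roll 0.1 3931
ext y -0.0249 0.027 z -0.0328 c [ 0.0123  0.0011 -0.0231]
under centre tool [ 0.0156  0.001  -0.0005] world [ 0.5887 -0.0291  0.1365] n world [-0.0318 -0.0046  0.9995] slope 1.84
[ 0.58936807 -0.03002717  0.15213085]
[[ 0.0012 -0.2053  0.9787  0.5893]
 [ 0.      0.9787  0.2053 -0.0302]
 [-1.     -0.0002  0.0012  0.1521]
 [ 0.      0.      0.      1.    ]] [ 16.7  32.2 -28.5 100.8  18.9  51.7  81.9]
```

View pics/w13.png

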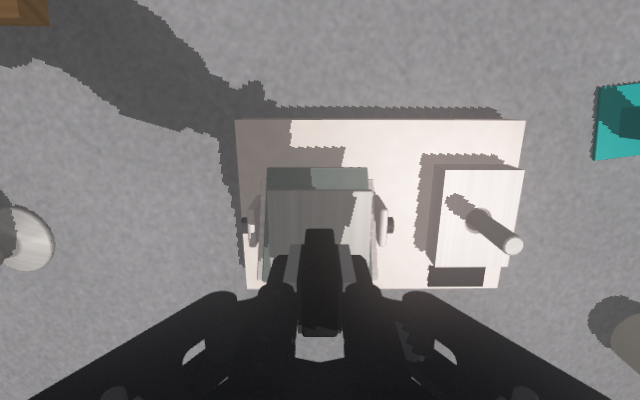

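View pics/s13.png

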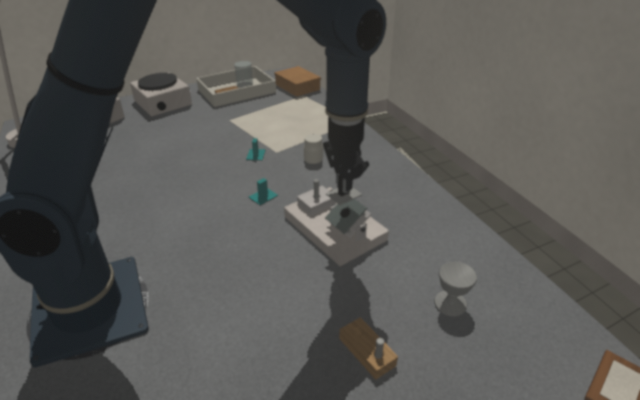

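```bash
python3 -m inch '[[[0.025,-0.002,-0.001],0],[[0.033,-0.002,-0.001],0],[[0.036,-0.002,-0.001],0],[[0.039,-0.002,-0.0015],0],[[0.041,-0.002,-0.002],0],[[0.041,-0.002,-0.002],0]]' - 20
python3 plate.py w14.png
```

```text
t: 20.32
eef_pos: [0.5887, -0.0327, 0.1117]
orientation: [-7.7, 89.8, 4.2]
contact_force: [-1.6, -0.0, 6.5]
width: 0.0137
n_tool [-0.9994  0.0009 -0.0341] tilt about jaw 1.96 roll 0.05 3906
ext y -0.0252 0.0268 z -0.0327 c [ 0.0124  0.0008 -0.0229]
under centre tool [ 0.0157  0.0008 -0.0005] world [ 0.5882 -0.032   0.0961] n world [-0.0369 -0.0063  0.9993] slope 2.14
[ 0.58874892 -0.03269434  0.11179655]
```

```bash
python3 -m inch '[[[0.002,0,-0.0005],0],[[0.004,0,-0.001],0],[[0.006,0,-0.002],0],[[0.006,0,-0.002],0]]' - 20
python3 plate.py w15.png
```

```text
t: 20.88
eef_pos: [0.5877, -0.0329, 0.1065]
orientation: [-7.8, 89.7, 4.1]
contact_force: [-0.2, 0.0, 12.3]
width: 0.0139
n_tool [-0.9996 -0.0006 -0.0296] tilt about jaw 1.7 roll -0.03 3881
ext y -0.0251 0.0268 z -0.0327 c [ 0.0124  0.0007 -0.0229]
under centre tool [ 0.0157  0.0009 -0.0004] world [ 0.5872 -0.0322  0.0908] n world [-0.0343 -0.007   0.9994] slope 2.01
[ 0.58768134 -0.03295696  0.10658457]
```

```bash
python3 -m inch '[[[0.002,0,-0.001],0],[[0.004,0,-0.002],0],[[0.004,0,-0.002],0]]' - 20
python3 plate.py w16.png
```

```text
t: 21.3
eef_pos: [0.5861, -0.0333, 0.1029]
orientation: [-8.0, 89.6, 3.8]
contact_force: [-1.7, -0.1, 14.7]
width: 0.0138
n_tool [-0.9994 -0.0015 -0.0352] tilt about jaw 2.02 roll -0.09 3826
ext y -0.0252 0.0269 z -0.0322 c [ 0.0126  0.0007 -0.0225]
under centre tool [0.0158 0.0009 0.0001] world [ 0.586  -0.0324  0.0871] n world [-0.0403 -0.009   0.9991] slope 2.37
[ 0.58605523 -0.03329531  0.10292312]
```

```bash
python3 -m inch '[[[0.001,0,-0.0005],0],[[0.002,0,-0.001],0],[[0.003,0,-0.0015],0],[[0.003,0,-0.0015],0]]' - 20
python3 plate.py w17.png
```

```text
t: 21.85
eef_pos: [0.5839, -0.0338, 0.0998]
orientation: [-11.7, 89.7, 0.1]
contact_force: [-2.2, 0.7, 15.6]
width: 0.0134
n_tool [-0.9956 -0.0001 -0.0941] tilt about jaw 5.4 roll -0.0 3404
ext y -0.0251 0.0269 z -0.0298 c [ 0.0137  0.0008 -0.021 ]
under centre tool [0.0155 0.0009 0.0026] world [ 0.5864 -0.0324  0.0843] n world [-0.097  -0.0193  0.9951] slope 5.68
[ 0.5839377  -0.03379272  0.09979585]
```

View pics/w17.png

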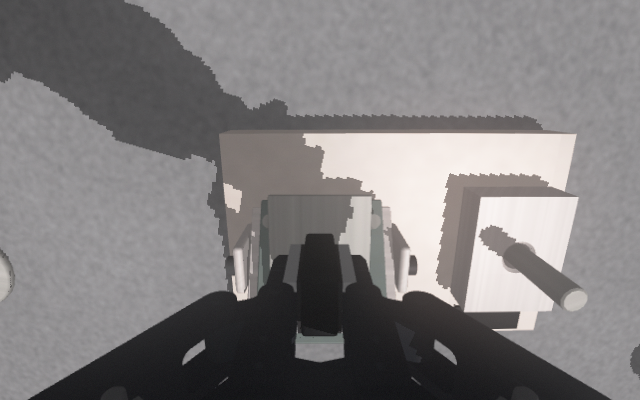

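```bash
python3 -m inch '[[[0.002,0.001,-0.0016],0],[[0.004,0.001,-0.003],0],[[0.0056,0.001,-0.0044],0],[[0.008,0.001,-0.0058],0],[[0.010,0.001,-0.007],0],[[0.0121,0.001,-0.008],0],[[0.0121,0.001,-0.008],0]]' - 20
python3 plate.py w18.png
```

```text
t: 22.78
eef_pos: [0.5754, -0.0354, 0.087]
orientation: [-25.5, 89.8, -13.8]
contact_force: [-2.9, -2.2, 12.2]
width: 0.0136
n_tool [-0.8977 -0.0002 -0.4406] tilt about jaw 26.15 roll -0.01 1109
ext y -0.0251 0.0267 z -0.0177 c [ 0.0187  0.0008 -0.0148]
under centre tool [0.0095 0.0008 0.013 ] world [ 0.588  -0.0319  0.0776] n world [-0.4345 -0.0893  0.8962] slope 26.33
[ 0.57539444 -0.03536382  0.08706403]
```

```bash
python3 -m inch '[[[0.002,0,-0.001],0],[[0.004,0,-0.0018],0],[[0.006,0,-0.0024],0],[[0.008,0,-0.0026],0],[[0.008,0,-0.0026],0]]' - 20
python3 plate.py w19.png
```

```text
t: 23.45
eef_pos: [0.5728, -0.0358, 0.079]
orientation: [-24.9, 89.8, -13.2]
contact_force: [-2.4, -2.4, 12.8]
width: 0.0136
n_tool [-1.     -0.0011  0.0016] tilt about jaw -0.09 roll -0.06 3723
ext y -0.027 0.027 z -0.04 c [ 0.049   0.0001 -0.0262]
under centre tool [ 0.053   0.     -0.0077] world [ 0.5654 -0.0374  0.026 ] n world [-0.0016  0.      1.    ] slope 0.09
[ 0.57278107 -0.03581039  0.07901159]
```

View pics/w19.png

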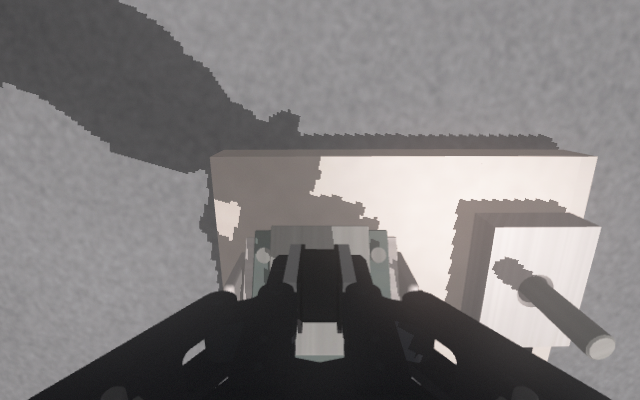

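```bash
cat > plate2.py <<'E'
from h import *
import sys
from plate import *
p=snap('wrist');save(p,sys.argv[1]);T=pose()
vs,us=np.mgrid[200:300,262:380]; uv=np.c_[us.ravel(),vs.ravel()]; X=pts(p,uv); Y=(X-T[:3,3])@T[:3,:3]; d=p['depth'][uv[:,1],uv[:,0]]
# profile along column lines: y=+-0.02
for y0 in (-.023,-.018,.019,.023):
    k=(d>0)&(abs(Y[:,1]-y0)<.002)&(Y[:,2]<0)&(Y[:,2]>-.04)&(Y[:,0]>-.02); P=Y[k]; P=P[np.argsort(P[:,2])][::max(1,len(P)//14)]
    print(y0,(P[:,[2,0]]*1000).round(1).tolist())
k=(d>0)&(abs(Y[:,1])<.027)&(Y[:,2]<-.0075)&(Y[:,0]>.005)&(Y[:,0]<.03)
lo=float(sys.argv[2]) if len(sys.argv)>2 else None
Y=Y[k]; 
best=None; rng=np.random.default_rng(0)
for _ in range(500):
    a=Y[rng.choice(len(Y),3,replace=False)]; n=np.cross(a[1]-a[0],a[2]-a[0]); L=np.linalg.norm(n)
    if L<1e-5: continue
    n/=L; m=abs((Y-a[0])@n)<.0008
    if abs(n[1])<.15 and (best is None or m.sum()>best.sum()): best=m
Yk=Y[best]; c=Yk.mean(0); n=np.linalg.svd(Yk-c,full_matrices=False)[2][2]; n*=-np.sign(n[0])
print('tilt',np.degrees(np.arctan2(-n[2],-n[0])).round(2),'roll',np.degrees(np.arctan2(n[1],-n[0])).round(2),len(Yk),len(Y),'y',Yk[:,1].min().round(4),Yk[:,1].max().round(4),'z',Yk[:,2].min().round(4),Yk[:,2].max().round(4))
xh=np.array([n[2],0,-n[0]]); xh/=np.linalg.norm(xh); t=(Yk-c)@xh; e=c+xh*np.percentile(t,.5); e[1]=(Yk[:,1].min()+Yk[:,1].max())/2
u=e+xh*.032-n*.004; W=T[:3,:3]@u+T[:3,3]; nw=T[:3,:3]@n
fn=np.array([-.5267,-.1102,.8429]); fx=np.array([.8429*.979,.8429*.2045,.5375]); fy=np.array([-.2045,.979,0]); D=W-np.array([.5933,-.0303,.084])
print('under tool',u.round(4),'world',W.round(4),'nworld',nw.round(3),'ang to face',np.degrees(np.arccos(min(1,nw@fn))).round(2)); print('in face x,y,z mm',(1000*np.array([D@fx,D@fy,D@fn])).round(1),'TCP',T[:3,3].round(4))
E
python3 plate2.py w20.png
```

```text
-0.023 [[-17.2, 48.2], [-14.9, 49.4], [-12.5, 49.0], [-10.5, 21.7], [-9.5, 21.5], [-8.5, 19.8], [-7.6, 17.6], [-6.8, 18.2], [-5.7, 49.8], [-4.9, 17.4], [-3.9, 15.9], [-2.9, 15.4], [-2.0, 15.0], [-1.0, 14.6], [-0.1, 14.2]]
-0.018 [[-17.1, 48.4], [-13.7, 49.2], [-10.7, 48.6], [-9.5, 20.0], [-8.3, 18.8], [-7.6, -11.1], [-7.3, -19.9], [-7.2, -18.7], [-6.9, 19.4], [-6.1, 49.0], [-5.0, 17.1], [-3.7, 17.5], [-2.5, 49.7], [-1.4, 49.0], [-0.0, 14.3]]
0.019 [[-17.1, 48.4], [-13.7, 49.2], [-10.7, 48.6], [-9.5, 21.4], [-8.4, 19.9], [-7.7, -15.1], [-7.4, -19.1], [-7.2, -8.5], [-7.1, 19.0], [-6.7, -7.4], [-5.4, 17.6], [-4.1, 16.6], [-2.7, 15.9], [-1.5, 14.8], [-0.2, 15.2]]
0.023 [[-17.3, 47.7], [-14.7, 48.0], [-12.3, 49.7], [-10.5, 21.8], [-9.5, 21.5], [-8.4, 49.8], [-7.4, 48.8], [-6.8, 48.8], [-5.7, 18.1], [-4.7, 17.8], [-3.9, 17.1], [-2.9, 16.7], [-2.1, 49.0], [-1.1, 14.5], [-0.0, 14.4]]
tilt 43.84 roll 0.17 610 752 y -0.0249 0.0268 z -0.0109 -0.0075
under tool [0.0024 0.0009 0.0152] world [ 0.5875 -0.0319  0.0767] nworld [-0.681 -0.139  0.719] ang to face 11.46
in face x,y,z mm [-9.  -0.3 -2.9] TCP [ 0.5728 -0.0358  0.079 ]
```

```bash
sed -i 's/(Y\[:,2\]<-.0075)/(Y[:,2]<.012)/' plate2.py; python3 plate2.py w20b.png | tail -3
```

```text
tilt 31.16 roll 0.03 1941 2607 y -0.0269 0.0269 z -0.0111 0.0105
under tool [ 0.008  -0.      0.0186] world [ 0.591  -0.032   0.0711] nworld [-0.51  -0.104  0.854] ang to face 1.17
in face x,y,z mm [-9.1 -1.2 -9.5] TCP [ 0.5728 -0.0358  0.079 ]
```

```bash
python3 -m inch '[[[-0.006,0,-0.0038],0],[[-0.0118,0,-0.0075],0],[[-0.0118,0,-0.0075],0],[[-0.0166,0.001,0.0001],0],[[-0.0166,0.001,0.0001],0],[[-0.0166,0.001,0.0001],0]]' - 20
python3 plate2.py w21.png | tail -3
```

```text
t: 24.35
eef_pos: [0.5713, -0.0343, 0.0936]
orientation: [147.9, 90.0, 159.7]
contact_force: [-0.1, 0.5, -1.4]
width: 0.0133
tilt 30.94 roll 0.25 2020 2876 y -0.025 0.027 z -0.0115 0.0103
under tool [0.0082 0.001  0.0183] world [ 0.5889 -0.0297  0.0853] nworld [-0.504 -0.102  0.858] ang to face 1.62
in face x,y,z mm [-2.8  1.5  3.4] TCP [ 0.5712 -0.0344  0.0935]
```

View pics/w21.png

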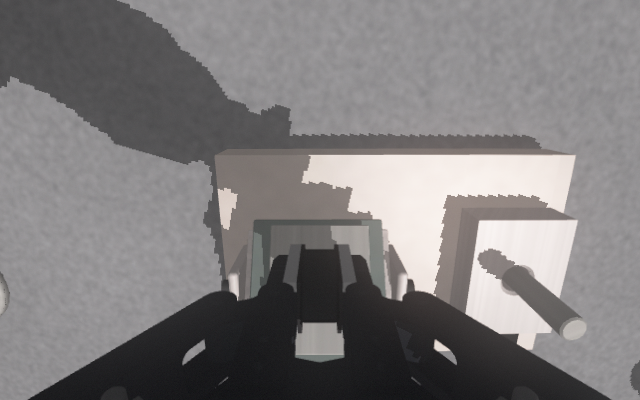

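```bash
python3 -m inch '[[[-0.0015,-0.0015,0.0024],0],[[-0.0015,-0.0015,0.0024],0],[[0.002,-0.0015,0.0047],0],[[0.006,-0.0015,0.007],0],[[0.0094,-0.0015,0.0093],0],[[0.0094,-0.0015,0.0093],0],[[0.0094,-0.0015,0.0093],0]]' - 20
python3 plate2.py w22.png | tail -3
```

```text
t: 25.28
eef_pos: [0.5806, -0.0342, 0.0848]
orientation: [-116.1, 90.0, -104.3]
contact_force: [-5.9, -1.7, 10.7]
width: 0.0134
tilt 32.02 roll 0.36 1932 3856 y -0.0269 0.0269 z -0.0111 0.01
under tool [ 0.0077 -0.      0.0184] world [ 0.5986 -0.0304  0.0771] nworld [-0.52  -0.103  0.848] ang to face 0.54
in face x,y,z mm [ 0.7 -1.2 -8.6] TCP [ 0.5806 -0.0341  0.0848]
```

```bash
python3 -m inch '[[[0,0,0],0],[[-0.001,0,-0.0006],0],[[-0.002,0,-0.0013],0],[[-0.003,0,-0.0019],0],[[-0.003,0,-0.0019],0],[[-0.003,0,-0.0019],0]]' - 35
python3 plate2.py w23.png | tail -3
python3 - <<'E'
from h import *
s=bot.get_state(); print(s['contact_force'],s['ft_torque'],s['width'])
p=snap('side');save(p,'s23.png'); cv2.imwrite('pics/s23z.png',cv2.resize(p['frame'][140:280,250:420,::-1],None,fx=4,fy=4,interpolation=cv2.INTER_CUBIC))
print('long rod',[(r['point'],r['confidence']) for r in bot.find_in('long_rod_mid',p)])
E
```

```text
t: 26.08
eef_pos: [0.5789, -0.0345, 0.0876]
orientation: [-96.9, 90.0, -85.1]
contact_force: [-3.0, -1.0, 6.9]
width: 0.0135
tilt 32.84 roll -0.06 2021 3860 y -0.025 0.0269 z -0.0114 0.0102
under tool [0.0074 0.0009 0.018 ] world [ 0.5963 -0.0299  0.0802] nworld [-0.531 -0.111  0.84 ] ang to face 0.0
in face x,y,z mm [ 0.5 -0.2 -4.8] TCP [ 0.5788 -0.0345  0.0876]
[-3.18070787 -0.79682151  7.39588746] [-0.17135876  0.39793969  0.01425479] 0.013110620536822578
long rod [([318.1, 187.9], 0.5)]
```

View pics/w23.png

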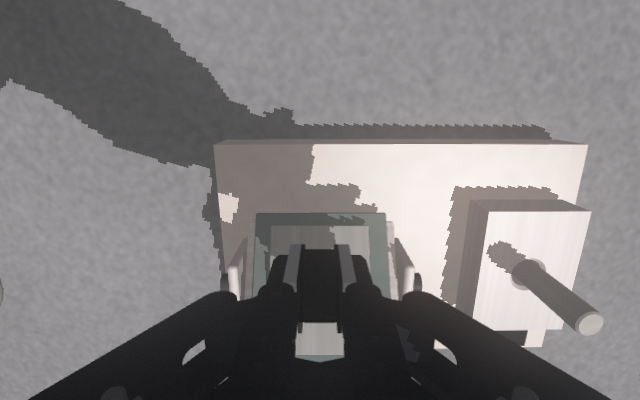

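View pics/s23z.png

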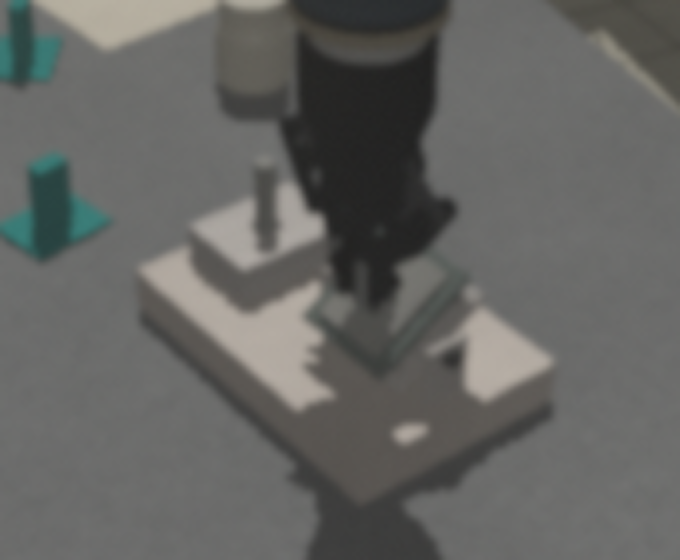

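```bash
python3 -m inch '[[[0.0005,0,0.0003],0],[[0.0005,0,0.0003],0],[[0.0005,0,0.0003],0],[[0.0005,0,0.0003],0]]'; python3 plate2.py w24.png | tail -3
python3 - <<'E'
from h import *
s=bot.get_state();print(s['contact_force'],s['width'],np.abs(s['qvel']).max()); print(bot.job_done())
E
```

```text
t: 26.72
eef_pos: [0.5791, -0.0345, 0.0872]
orientation: [-101.4, 90.0, -89.6]
contact_force: [-2.8, -1.2, 7.6]
width: 0.0139
tilt 31.97 roll -0.06 1944 3859 y -0.0251 0.0269 z -0.0111 0.0099
under tool [0.0077 0.0009 0.0184] world [ 0.597  -0.0298  0.0795] nworld [-0.518 -0.109  0.848] ang to face 0.47
in face x,y,z mm [ 0.7 -0.3 -5.8] TCP [ 0.5792 -0.0345  0.0872]
[-4.07634486 -1.3279286   6.81213802] 0.013807782166683777 0.07043433166340675
the job is handed in; nothing more can be done
None
```

I put the long rod in the well, then gripped the sample plate and pressed it on the sloped face, and handed the job in at about 27 s with the plate still held there. No verdict came back, so the figures below are my own measurements.

**Long rod:** I released it in the well. Its top was at about 105 mm by the wrist camera, where a fully seated rod stands at 103 mm, and it looked upright in the later pictures.

**Sample plate:** The moves cannot tilt the tool, so I tilted the plate by pressing its upper edge on the face until it turned in a light 20 N grip. I then lifted it, centred it, pressed it flush and backed off to about half-way.

**Last checks:**
- **Flushness:** the plate was within about 0.5° of the face slope I had measured (32.6°). The tilt reading varies by about 1° between pictures.
- **Centring:** about 0.7 mm off along the slope and 0.3 mm sideways.
- **Press depth:** the camera put the face about 5 to 6 mm in. The roughly 8 N push implies about 4 mm. They differ a little, but both are inside the allowed 2.5 to 8.5 mm.
- **Grip:** 35 N, with the arm still.

The short rod, jar and cup were never touched on purpose. I did not re-measure their positions at the end.

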